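# Clear the tongs out of the cabinet door and slide it shut

## Task

The steel tongs have been left poking out of the small counter cabinet, right across the track of its sliding door. Take them out, lay them down flat on the wooden chopping board without dropping them, and slide the cabinet's door fully shut against its frame. Leave everything else on the counter where it is.

Things in the scene. Friction and masses are not known exactly. Their poses are not given: they have to be found in the camera images.
- cabinet: Low wooden cabinet, fixed, 440 mm wide (own y), 180 deep (own x), 200 high. Origin: centre of its underside, z up. The front is its face at own x = -90 mm. Boards 12 mm; flat inner floor without a lip, 18 mm above the counter. A fixed glass pane covers the front half at own y > 0; the other half (own y -208 to 0) is the open doorway, floor to 172 mm up, which the sliding door shuts.
- door (a joint): How far the sliding glass door is open, in m: 0 = shut, its edge against the frame at the cabinet's own -y end; 0.20 = in front of the fixed pane. It slides level along the cabinet's own y and shuts towards -y. 2 to 5 N moves it; it stays where left and stops dead at the frame. Door 215 mm wide, its face 4 mm behind the cabinet's front. Tongs lying across the doorway block it.
- door_handle (a point): Point on the axis of the door's handle, 150 mm above the counter: an upright round steel bar, 12 mm thick, 60 to 180 mm above the counter, 35 mm out from the door's face, held by two thin posts 85 and 155 mm up, 28 mm from the edge that meets the frame. Axes as the cabinet's. Door shut: at own x = -121 mm, y = -177 mm of the cabinet.
- tongs_center (a point): Middle of the steel tongs, half-way up. Locked closed, one stiff piece 260 mm long (plus a small pull ring at the hinge), 22 high, 0.1 kg, heads 48 wide. They start flat on the cabinet's floor across the doorway, heads inside, hinge end 110 to 130 mm out in front. Own x runs from hinge end to heads, z up. Their weight acts about 15 mm from this point towards the heads.
- tongs_grip (a point): Place to hold the tongs, 100 mm from their middle towards the hinge end (30 mm from that end), half-way up: 11 mm above their underside. Here they are 32 mm across (own y) and 22 mm high, with parallel sides from 15 to 155 mm from the hinge end. At the start about 80 to 100 mm in front of the cabinet, free below. Axes as the tongs'.
- board: Wooden chopping board, 220 mm (own x) by 320 mm (own y), 18 mm thick, flat-topped, does not slide. Origin: centre of its underside.
- plate: Round steel plate, 200 mm across, 16 mm high, carrying the five diyas; bystander. Origin: centre of its underside.
- pump_bottle: Empty stainless steel push-pump bottle, 68 mm across, 195 mm high; its spout points along own x and reaches 50 mm from the axis; bystander. Origin: centre of its underside.
- tumbler: Steel tumbler, 74 mm across, 98 mm high; bystander. Origin: centre of its underside.
- coaster: Round wooden coaster, 94 mm across, 9 mm thick; bystander. Origin: centre of its underside.
- container: Orange plastic lid-lock container, 118 by 163 mm, 63 mm high; bystander. Origin: centre of its underside.
- diya1: Small clay diya (oil lamp), 60 mm across, 20 mm high, on the steel plate; bystander. Origin: centre of its underside.
- diya2: Small clay diya (oil lamp), 60 mm across, 20 mm high, on the steel plate; bystander. Origin: centre of its underside.
- diya3: Small clay diya (oil lamp), 60 mm across, 20 mm high, on the steel plate; bystander. Origin: centre of its underside.
- diya4: Small clay diya (oil lamp), 60 mm across, 20 mm high, on the steel plate; bystander. Origin: centre of its underside.
- diya5: Small clay diya (oil lamp), 60 mm across, 20 mm high, on the steel plate; bystander. Origin: centre of its underside.

How it is judged:
By the outcome, as a careful person would: the job done as asked, in the order asked, and still so for the second after the job is handed in, with the robot touching nothing.
It also fails if it takes over 54 s, if anything falls off the work surface, if the arm or the gripper's body presses on something with over 40 N, if the wrist force passes 120 N, or if a joint passes its speed limit or range.

## Robot

A 6-joint arm with a two-finger parallel gripper is mounted at the origin on the work surface. World frame = base frame: x ahead of the robot, y to its left, z up, the work surface at z = 0. Lengths are in mm, angles in degrees, forces in N, time in s.
With the tool pointing down it reaches from about 350 to 850 mm from the base axis. Payload 8.1 kg.
Tool frame: the origin (TCP) lies midway between the tips of the shut fingers; the grasp point (between the pads) lies 19 mm behind it; z points along the fingers, y is the direction in which the jaws open and shut (so a half turn about z gives the same grasp; the last joint's range is limited). The gripper opens to 85 mm and grips with 20 to 120 N. Pads are 22 mm wide; open, the fingers measure 114 mm over their backs; the gripper's body (76 mm by 85 mm) begins 54 mm behind the grasp point. The pads swing forward as they close: fully open they stand 13 mm farther back than shut.
Start: joints at [-79.664, 7.471, 85.268, -0, 87.261, -4.893], TCP at [157.629, -578.929, 231.292] pointing down, gripper open.
Joint ranges: [-169.43, 169.43], [-51.17, 129.36], [1.28, 143.12], [-76.62, 256.62], [0, 156.53], [-152.29, 152.29]. Speed limits (degrees/s): [136.94, 136.94, 159.86, 180, 180, 180].

## Interface

Orientations are given as [roll, pitch, yaw] about the fixed x, y, z axes, in that order (R = Rz(yaw) Ry(pitch) Rx(roll)).
In Python, from bench import telemetry, snapshot, camera_params, job gives the robot as it stands. The module is installed in compiled form; this text tells all that it offers.
- The arm moves only by the shell command python3 -m jog 'ROWS' [FORCE]. ROWS is JSON, a list that holds one entry, the list of rows, each a list of 7 numbers: the shift along the tool's x, y, z in units of 50 mm (1.0 is 50 mm), then the turn, a rotation vector about the tool's x, y, z in units of 2 pi rad (1.0 is 2 pi rad), then the opening, from 0 (shut) to 1 (fully open). In form: [[[dx, dy, dz, rx, ry, rz, claw], ...]]. A call has 1 to 12 rows; each row shifts and turns the commanded pose from where the row before left it, along the tool's axes as they then stand; what a row does not reach is not made up. A row lasts 1/8 s, in which the tool goes at most 62.5 mm and 10.7 degrees, less where a joint would pass 70% of its speed; a pose out of reach is approached as far as the arm can. A call with a number of a shift or a turn outside -1 to 1 is refused whole. A call with a gripper value outside its range is refused whole. The fingers move at their own pace and stop on an object; FORCE is the grip in N (left out, the last holds). Time passes only in rows, so rows that do not move let the fingers close. It gives the time, the measured TCP pose, the force and the opening at its end, in the units of the state.
- telemetry.sense(): the state, without advancing time (a new reading comes with each control period).
- snapshot(name): name is "scene" or "side" or "wrist"; returns (picture, depth): 400x640x3 uint8, red, green, blue; 400x640 float32, mm along the optical axis (not along the pixel's ray), 0 where there is no reading.
- camera_params(name): a dict with "K" (3x3 intrinsics, pixels), "D" ([k1, k2, p1, p2, k3] as OpenCV has them; the pictures are not rectified), "extrinsics" (4x4, takes a point from camera to world coordinates). Camera axes: x right, y down, z forward; pixel columns grow to the right and rows downward; lengths in mm; the calibration is good to about 2 mm. A picture is of the moment at which its call begins: read the wrist's pose just before it. camera_params takes no time and is no camera call; for the wrist camera it gives the pose at the moment of the call.
- job.hand_in(): hands the job in, once; it reports no verdict.
The state is a dict: "time": time; "joint_pos": joint angles; "qd": joint speeds; "joint_efforts": joint torques, N m; "tool_pos": TCP position; "tcp_rot": TCP orientation; "ft_force": force on the tool from outside, world axes, zero at the start; "wrist_torque": the same for the moment, N m; "finger_gap": finger opening in mm.
Only numpy, scipy, OpenCV 4.12 (cv2) and the standard library are available. Lean on these libraries where they do the work, as an engineer would, in place of code of your own. Each camera call takes 0.05 s, during which the arm holds its last target. There are 200 camera calls.

## Working session

There is one attempt and no reset: what is moved stays moved. The work goes in short steps, Python scripts to look and compute and a shell command to move; the robot and the scene stay as the last step left them, time stands still between calls to the robot, and variables do not carry over. Pictures are saved under pics/ and viewed, about 8 in all and at most 12, crops included, and the job is handed in when it is done.

```bash
mkdir -p pics; cat > h.py <<'E'
import numpy as np,cv2
from bench import telemetry,snapshot,camera_params,job
def grab(n,f=None):
    p=camera_params(n); im,d=snapshot(n)
    np.savez(f'{n}.npz',im=im,d=d,K=p['K'],D=p['D'],T=p['extrinsics'])
    if f: cv2.imwrite(f'pics/{f}.png',im[:,:,::-1])
def cloud(n):
    z=np.load(f'{n}.npz'); d=z['d']; h,w=d.shape
    u,v=np.meshgrid(np.arange(w),np.arange(h))
    q=cv2.undistortPoints(np.stack([u,v],-1).reshape(-1,1,2).astype(np.float64),z['K'],z['D']).reshape(h,w,2)
    P=np.dstack([q*d[...,None],d]); P=P@z['T'][:3,:3].T+z['T'][:3,3]; P[d==0]=np.nan
    return z['im'],P
E
python3 - <<'E'
from h import *
print(telemetry.sense())
for n in('scene','side','wrist'):
    grab(n,n+'0'); print(n,camera_params(n)['extrinsics'].round(2).tolist())
E
```

```text
{'time': 0.0, 'joint_pos': array([-7.96641786e+01,  7.51578637e+00,  8.53300448e+01, -2.13200613e-04,
        8.72600360e+01, -4.89168207e+00]), 'qd': array([ 0.03403027, -0.07795208, -0.04718105, -0.01582168, -0.00545484,
       -0.09761359]), 'joint_efforts': array([-3.32102376e-03, -5.69415092e+01, -5.00554061e+01, -6.43006297e-04,
        1.48305466e-02,  4.67738435e-07]), 'tool_pos': array([ 157.52719152, -578.3854679 ,  230.23000869]), 'tcp_rot': array([-1.79894500e+02, -8.81536760e-03,  1.52275058e+01]), 'ft_force': array([-0.52444139,  0.17173912,  0.46333404]), 'wrist_torque': array([0.00919637, 0.03767483, 0.0045112 ]), 'finger_gap': 85.6323540222677}
scene [[0.49, 0.73, -0.48, 1132.52], [0.87, -0.4, 0.27, -164.99], [0.0, -0.55, -0.84, 1055.52], [0.0, 0.0, 0.0, 1.0]]
side [[-0.98, -0.14, 0.13, 438.69], [-0.19, 0.77, -0.61, 892.37], [-0.02, -0.63, -0.78, 1094.44], [0.0, 0.0, 0.0, 1.0]]
wrist [[0.26, -0.92, -0.29, 231.73], [-0.96, -0.25, -0.08, -559.11], [-0.0, 0.3, -0.95, 373.3], [0.0, 0.0, 0.0, 1.0]]
```

View pics/scene0.png

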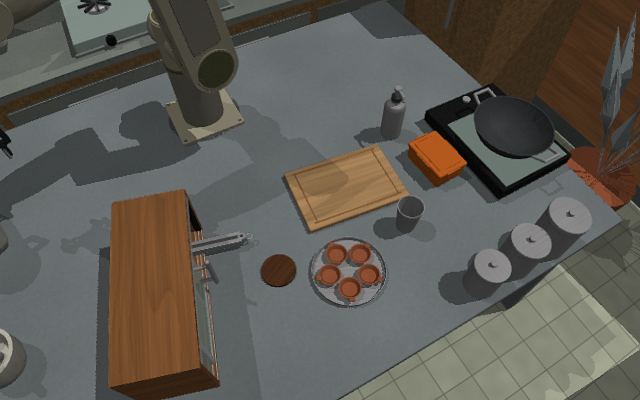

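View pics/side0.png

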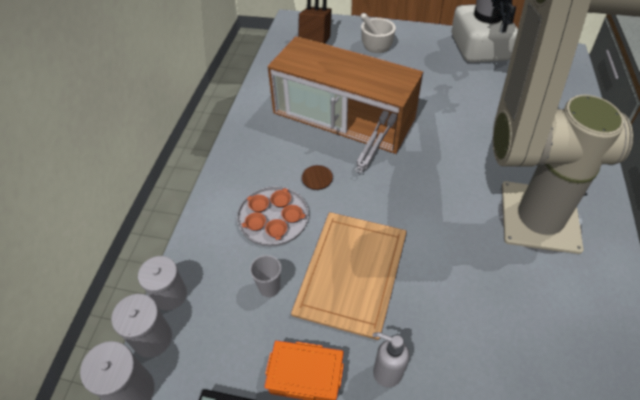

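The scene picture shows the cabinet at left (top about 110–217, 190–390), and the tongs sticking out to ring at about (253,237). The board has corners at about (284,178), (376,146), (410,192), (308,229), and the coaster is at (278,270). In the side picture the tongs run from (388,115) to (358,172), and the door handle is at about (337,112).

```bash
python3 - <<'E'
from h import *
def rect(q):
    r=cv2.minAreaRect(q.astype(np.float32)); return np.round(r[0],1),np.round(r[1],1),round(r[2],2)
C={n:cloud(n) for n in('scene','side')}
for n,(im,P) in C.items():
    x,y,z=P[...,0],P[...,1],P[...,2]
    hsv=cv2.cvtColor(im,cv2.COLOR_RGB2HSV)
    top=(abs(z-200)<6)&(y<-250)
    l,lab,st,ce=cv2.connectedComponentsWithStats(cv2.erode(top.astype(np.uint8),np.ones((2,2))))
    for i in range(1,l):
        if st[i,4]>800: q=P[lab==i]; print(n,'z200',st[i],rect(q[:,:2]),q[:,2].mean().round(1))
    # board: seed
    b=(abs(z-18)<5)&(hsv[...,1]>70)
    l,lab,st,ce=cv2.connectedComponentsWithStats(b.astype(np.uint8))
    for i in range(1,l):
        if st[i,4]>1500: q=P[lab==i]; print(n,'z18',st[i],rect(q[:,:2]),q[:,2].mean().round(1))
    s=(slice(222,252),slice(190,262)) if n=='scene' else (slice(105,180),slice(350,400))
    q=P[s].reshape(-1,3); c=hsv[s].reshape(-1,3); q=q[(q[:,2]>28)&(q[:,2]<50)&(c[:,1]<60)]
    print(n,'tongs',len(q),rect(q[:,:2]),np.percentile(q[:,2],[5,50,95]).round(1),'x',q[:,0].min(),q[:,0].max(),'y',q[:,1].min(),q[:,1].max())
    for nm,lo,hi in(('z9',5,13),('z60',55,70),('z90',88,105),('z190',180,202)):
        m=((z>lo)&(z<hi)&(x>200)&(x<900)&(y>-700)&(y<400)).astype(np.uint8)
        l,lab,st,ce=cv2.connectedComponentsWithStats(m)
        for i in range(1,l):
            if st[i,4]>60: print(n,nm,st[i],rect(P[lab==i][:,:2]))
E
```

```text
scene z200 [  109   197    92   190 12405] (array([ 621. , -305.5]), array([180.4, 440.4]), 74.46) 199.2
scene z18 [ 284  144  125   87 6161] (array([503.9, 269.7]), array([320.7, 221.7]), 83.94) 18.2
scene tongs 537 (array([ 495.5, -124.4]), array([163.3,  79.8]), 74.85) [30.4 38.7 42.5] x 435.63328613223723 543.9704777965266 y -210.95883229152201 -49.98471609017882
scene z9 [370 244  15  24  70] (array([747.8, 223. ]), array([73.8, 23.8]), 11.98)
scene z9 [328 248  16  14 133] (array([690.1, 127.4]), array([40.7, 39.5]), 59.72)
scene z9 [352 248  16  14 132] (array([721.7, 183.8]), array([38.9, 39.4]), 27.55)
scene z9 [262 254  34  33 836] (array([654.1, -27. ]), array([88.5, 93.9]), 65.07)
scene z9 [321 268  17  15 162] (array([735.5,  82.6]), array([40.9, 40. ]), 70.45)
scene z9 [360 268  17  15 144] (array([784.8, 171.7]), array([42.6, 40.1]), 57.06)
scene z9 [342 281  17  16 178] (array([794.3, 110.6]), array([41.4, 41.3]), 59.34)
scene z60 [399 202  22  13  82] (array([686.9, 368.5]), array([62.2, 26.3]), 33.67)
scene z60 [  9 335  10  35 110] (array([ 570.9, -683.8]), array([
[... 1559 characters left out ...]
08.8]), 75.77)
side z60 [254 263  26  14  90] (array([707.3, 333.5]), array([61.2, 29.3]), 25.58)
side z60 [256 277  25  12  65] (array([689.4, 371.9]), array([59.4, 19.2]), 21.47)
side z90 [298  28  29   8 135] (array([ 793.6, -646.7]), array([107.4,  47.8]), 20.23)
side z90 [270  89  61  23 240] (array([ 751.7, -258.5]), array([ 22.6, 214.4]), 75.91)
side z90 [395  98  24  37  78] (array([ 413.5, -248. ]), array([179.8,  16.2]), 72.52)
side z90 [331 109  16  15  74] (array([ 618.4, -199.9]), array([50.1, 37.1]), 84.3)
side z90 [250 255  30  28 186] (array([701.1, 350.4]), array([69.4, 74.2]), 14.56)
side z190 [ 267   36  157   76 5281] (array([ 620.9, -305.5]), array([190.2, 443.9]), 74.9)
```

View pics/wrist0.png

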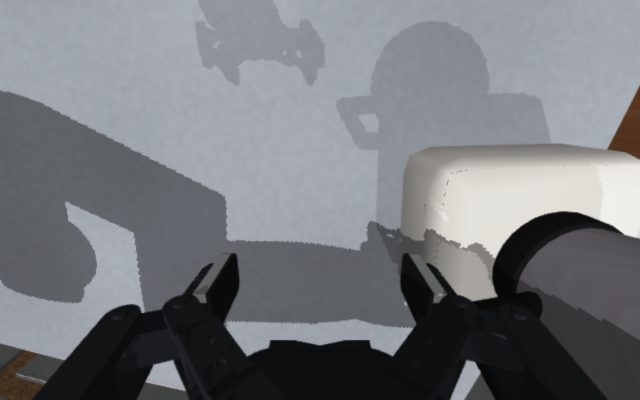

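The measured sizes match: cabinet 180x440 and board 220x320. Next I refine the tongs axis, the handle and the neighbours beyond the board.

```bash
python3 - <<'E'
from h import *
c0=np.array([620,-306]); a=np.radians(-105.2); R=np.array([[np.cos(a),-np.sin(a)],[np.sin(a),np.cos(a)]])
for n in('scene','side'):
    im,P=cloud(n); hsv=cv2.cvtColor(im,cv2.COLOR_RGB2HSV)
    q=P.reshape(-1,3); L=(q[:,:2]-c0)@R; z=q[:,2]
    m=(z>33)&(z<46)&(L[:,0]<-100)&(L[:,0]>-260)&(L[:,1]>-205)&(L[:,1]<-80)
    s=L[m]; print(n,'tongs own',m.sum(),s.min(0).round(1),s.max(0).round(1))
    for lo in range(-230,-95,15):
        t=s[(s[:,0]>=lo)&(s[:,0]<lo+15)]
        if len(t)>3: print('  ',lo,len(t),t[:,1].min().round(1),t[:,1].max().round(1))
    r=cv2.minAreaRect(q[m][:,:2].astype(np.float32)); print(r)
    m=(z>60)&(z<183)&(L[:,0]<-108)&(L[:,0]>-150)&(abs(L[:,1])<215)
    print(n,'handle',m.sum(),np.median(L[m],0).round(1),np.percentile(L[m],[5,95],0).round(1).tolist(),np.percentile(z[m],[2,98]) if m.any() else 0)
    m=(z>20)&(q[:,0]>250)&(q[:,0]<800)&(q[:,1]>250)&(q[:,1]<620)
    mm=m.reshape(z.size//640,640).astype(np.uint8); l,lab,st,ce=cv2.connectedComponentsWithStats(mm)
    for i in range(1,l):
        if st[i,4]>60: t=P[lab==i]; print(n,'obj',st[i],t.min(0).round(),t.max(0).round(),np.median(t,0).round())
E
```

```text
scene tongs own 355 [-211.2 -165.5] [-100.2 -128.5]
   -215 28 -158.1 -138.4
   -200 56 -165.5 -130.9
   -185 48 -165.1 -130.4
   -170 48 -163.3 -129.8
   -155 47 -164.5 -129.4
   -140 48 -164.8 -129.8
   -125 48 -163.0 -128.6
   -110 32 -162.6 -128.5
((518.5, -117.20317840576172), (111.3116226196289, 35.604373931884766), 76.22269439697266)
scene handle 153 [-120.6  -13.2] [[-125.9, -17.9], [-110.1, -10.7]] [ 69.36964188 178.57093998]
scene obj [381  85  25  52 898] [354. 478.  20.] [431. 546. 199.] [399. 501. 114.]
scene obj [ 408  131   59   53 1819] [480. 496.  20.] [646. 616.  70.] [573. 545.  61.]
scene obj [396 189  29  41 773] [609. 315.  20.] [737. 417. 103.] [695. 358.  68.]
side tongs own 228 [-224.6 -163.2] [-100.2 -129.6]
   -215 21 -158.0 -138.5
   -200 41 -162.8 -131.4
   -185 28 -162.5 -129.6
   -170 30 -163.2 -130.9
   -155 32 -162.1 -130.5
   -140 27 -162.6 -130.9
   -125 29 -162.0 -130.3
   -110 19 -162.6 -131.2
((521.16943359375, -110.80830383300781), (124.07806396484375, 33.52005386352539), 74.03936004638672)
side handle 123 [-124.2  -18.8] [[-128.4, -22.2], [-116.7, -13.4]] [ 66.93129579 178.42937812]
side obj [250 255  31  40 856] [663. 314.  20.] [735. 388. 102.] [702. 341.  66.]
side obj [ 369  331   41   54 1406] [348. 428.  20.] [436. 549. 200.] [386. 529. 132.]
side obj [ 265  340   79   60 3904] [479. 498.  20.] [644. 618.  69.] [560. 563.  62.]
```

Tongs grip comes out at about (525,-96) with yaw about 75.5°, and the hinge is about 117 mm out, which matches the task text. The handle is at own y ≈ -15, so the door is open about 160 mm. First I turn, then travel around the cabinet corner.

```bash
python3 -m jog '[[[0,0,0,0,0,-0.028,1],[0,0,0,0,0,-0.028,1],[0,0,0,0,0,-0.028,1],[0,0,0,0,0,-0.028,1],[0,0,0,0,0,-0.028,1],[0,0,0,0,0,-0.028,1]]]' 60
python3 -m jog '[[[0.93,0.176,0,0,0,0,1],[0.93,0.176,0,0,0,0,1],[0.93,0.176,0,0,0,0,1],[0.93,0.176,0,0,0,0,1],[0.93,0.176,0,0,0,0,1],[0.93,0.176,0,0,0,0,1],[0.93,0.176,0,0,0,0,1],[0.93,0.176,0,0,0,0,1],[0.93,0.176,0,0,0,0,1],[0.93,0.176,0,0,0,0,1],[0,0,0,0,0,0,1],[0,0,0,0,0,0,1]]]'
cat > to.py <<'E'
import sys
from h import *
from scipy.spatial.transform import Rotation as Ro
# world target x y z yaw -> total tool-axis units from measured pose
x,y,z,yaw=map(float,sys.argv[1:5]); s=telemetry.sense()
R=Ro.from_euler('xyz',s['tcp_rot'],degrees=True)
G=Ro.from_euler('xyz',[180,0,yaw],degrees=True)
print('pos',s['tool_pos'].round(1),s['tcp_rot'].round(1),'t',round(s['time'],2),'F',s['ft_force'].round(1),'gap',round(s['finger_gap'],1))
print('shift',(R.inv().apply(np.array([x,y,z])-s['tool_pos'])/50).round(3),'turn',((R.inv()*G).as_rotvec()/2/np.pi).round(4))
E
python3 to.py 525 -96 110 75.4
```

```text
time: 0.9
tool_pos: [157.6, -578.7, 230.8]
tcp_rot: [-180.0, -0.0, 76.0]
ft_force: [0.7, -0.3, 0.6]
finger_gap: 85.5
time: 2.4
tool_pos: [357.5, -150.3, 231.2]
tcp_rot: [-180.0, 0.0, 75.8]
ft_force: [0.5, 0.2, -0.0]
finger_gap: 85.3
pos [ 357.5 -150.3  231.2] [-180.     0.    75.8] t 2.4 F [ 0.5  0.2 -0. ] gap 85.3
shift [1.877 2.981 2.421] turn [-0.0001  0.0001  0.001 ]
```

```bash
python3 -m jog '[[[0.47,0.745,0,0,0,0.001,1],[0.47,0.745,0,0,0,0,1],[0.47,0.745,0,0,0,0,1],[0.467,0.745,0,0,0,0,1],[0,0,0.8,0,0,0,1],[0,0,0.8,0,0,0,1],[0,0,0.82,0,0,0,1],[0,0,0,0,0,0,1],[0,0,0,0,0,0,1]]]'
python3 to.py 525 -96 10 75.4
python3 - <<'E'
from h import *
grab('wrist','w1'); grab('scene'); grab('side')
im,P=cloud('wrist'); z=P[...,2]; q=P[(z>33)&(z<46)&(P[...,1]<-30)&(P[...,1]>-190)&(P[...,0]>470)&(P[...,0]<580)]
print(len(q)); 
if len(q)>10: print(cv2.minAreaRect(q[:,:2].astype(np.float32)),q.min(0),q.max(0))
E
```

```text
time: 3.52
tool_pos: [526.1, -98.0, 111.8]
tcp_rot: [179.9, 0.0, 75.3]
ft_force: [1.2, -0.6, 1.2]
finger_gap: 85.2
pos [526.1 -98.  111.8] [179.9   0.   75.3] t 3.52 F [ 1.2 -0.6  1.2] gap 85.2
shift [ 0.033 -0.034  2.036] turn [ 0.0002  0.     -0.0004]
3637
((515.850830078125, -130.1055908203125), (131.0854949951172, 32.07543182373047), 75.9024658203125) [ 484.96406868 -189.98902357   33.02194669] [543.73349944 -66.57576621  43.55229376]
```

View pics/w1.png

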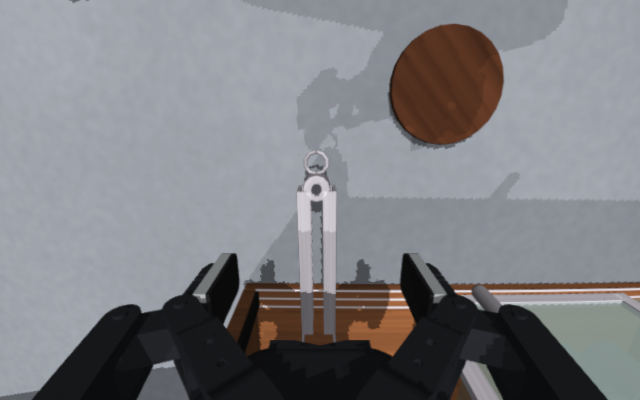

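The wrist view shows the tongs centred between the fingers, u≈317, with the hinge at (317,188). Measured grip (524.5,-95.7) agrees with the earlier one. Next is descend and grip.

```bash
python3 -m jog '[[[0.03,-0.03,0.5,0,0,-0.0015,1],[0,0,0.5,0,0,0,1],[0,0,0.5,0,0,0,1],[0,0,0.53,0,0,0,1],[0,0,0,0,0,0,1],[0,0,0,0,0,0,0],[0,0,0,0,0,0,0],[0,0,0,0,0,0,0],[0,0,0,0,0,0,0],[0,0,0,0,0,0,0],[0,0,0,0,0,0,0],[0,0,0,0,0,0,0]]]' 80
python3 to.py 525 -96 10 75.9
```

```text
time: 5.18
tool_pos: [525.2, -95.0, 9.5]
tcp_rot: [179.9, 0.0, 75.9]
ft_force: [1.4, 1.2, 5.9]
finger_gap: 31.2
pos [525.2 -95.    9.5] [179.9   0.   75.9] t 5.17 F [1.4 1.2 5.9] gap 31.2
shift [-0.02   0.001 -0.011] turn [0.0002 0.     0.    ]
```

```bash
python3 -m jog '[[[0,0,-0.1,0,0,0,0],[0,0,-0.15,0,0,0,0],[0,0,-0.15,0,0,0,0],[0.3,0,0,0,0,0,0],[0.5,0,0,0,0,0,0],[0.5,0,0,0,0,0,0],[0.6,0,0,0,0,0,0],[0.6,0,0,0,0,0,0],[0.6,0,0,0,0,0,0],[0.5,0,0,0,0,0,0],[0.4,0,0,0,0,0,0],[0,0,0,0,0,0,0]]]'
python3 to.py 512 358 90 84
python3 - <<'E'
from h import *
grab('side'); im,P=cloud('side'); cv2.imwrite('pics/s1.png',cv2.resize(im[60:300,200:440,::-1],None,fx=2.5,fy=2.5))
E
```

```text
time: 6.68
tool_pos: [573.2, 100.8, 28.6]
tcp_rot: [-180.0, -0.0, 76.0]
ft_force: [0.1, -1.4, -1.2]
finger_gap: 30.9
pos [573.2 100.8  28.6] [-180.   -0.   76.] t 6.67 F [ 0.1 -1.4 -1.2] gap 30.9
shift [ 4.695 -2.432 -1.226] turn [-0.     -0.     -0.0222]
```

View pics/s1.png

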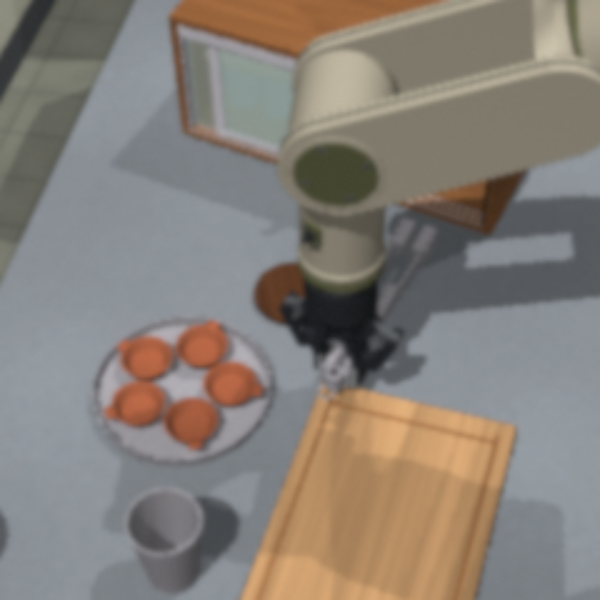

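The tongs are free of the cabinet and the heads are outside it. The hinge is near the board corner, at about (330,390) in the crop. Next is lift and carry.

```bash
python3 -m jog '[[[0,0,-0.6,0,0,0,0],[0,0,-0.63,0,0,0,0],[0.5,-0.3,0,0,0,0,0],[0.6,-0.3,0,0,0,0,0],[0.6,-0.3,0,0,0,0,0],[0.7,-0.33,0,0,0,0,0],[0.7,-0.3,0,0,0,0,0],[0.6,-0.3,0,0,0,0,0],[0.5,-0.3,0,0,0,0,0],[0.5,-0.3,0,0,0,-0.011,0],[0,0,0,0,0,-0.011,0],[0,0,0,0,0,0,0]]]'
python3 to.py 512 358 11 84
python3 - <<'E'
from h import *
grab('side'); grab('scene'); 
for n in('side','scene'):
    im,P=cloud(n); q=P[(P[...,2]>60)&(P[...,1]>100)&(P[...,1]<300)&(abs(P[...,0]-500)<45)&(P[...,2]<135)&(cv2.cvtColor(im,cv2.COLOR_RGB2HSV)[...,1]<60)]
    if len(q)>9:
        b=np.linalg.lstsq(np.c_[q[:,1],np.ones(len(q))],q[:,2],rcond=None)[0]; print(n,len(q),q.min(0).round(),q.max(0).round(),'tilt deg',np.degrees(np.arctan(b[0])))
E
```

```text
time: 8.22
tool_pos: [512.7, 356.1, 90.1]
tcp_rot: [-180.0, 0.0, 83.8]
ft_force: [0.1, -0.4, -1.5]
finger_gap: 30.5
pos [512.7 356.1  90.1] [-180.     0.    83.8] t 8.22 F [ 0.1 -0.4 -1.5] gap 30.5
shift [ 0.038 -0.017  1.581] turn [-0.      0.0001 -0.0006]
side 17 [475. 189. 103.] [481. 214. 120.] tilt deg 16.489193028951053
scene 724 [465. 127.  97.] [523. 300. 124.] tilt deg -0.9265393744336953
```

Held nearly level. Lower gently, with the last millimetres in small steps.

```bash
python3 -m jog '[[[0.03,0,0.5,0,0,0,0],[0,0,0.5,0,0,0,0],[0,0,0.3,0,0,0,0],[0,0,0.15,0,0,0,0],[0,0,0.06,0,0,0,0],[0,0,0.02,0,0,0,0],[0,0,0.02,0,0,0,0],[0,0,0,0,0,0,0],[0,0,0,0,0,0,0]]]'
```

```text
time: 9.45
tool_pos: [512.8, 357.5, 17.6]
tcp_rot: [-180.0, 0.1, 83.8]
ft_force: [-20.4, -15.1, 36.0]
finger_gap: 30.6
```

The contact at TCP z≈17.6 is the fingertips on the board. My grip is deep, with the tips 8 mm below the tongs' underside, so I won't release here. I'll lift and set the tongs down with the grip overhanging the free -x edge of the board. Then I'll regrip shallower and lay them along the board.

```bash
python3 -m jog '[[[0,0,-0.3,0,0,0,0],[0,0,-0.7,0,0,0,0],[0,0,-0.8,0,0,0,0],[0,0,-0.6,0,0,0,0],[0,0,0,0,0,0,0],[0,0,0,0,0,0,0]]]'
python3 to.py 370 284.6 125 84
python3 - <<'E'
from h import *
grab('scene')
im,P=cloud('scene'); q=P[(P[...,2]>100)&(P[...,1]>100)&(P[...,1]<300)&(abs(P[...,0]-500)<45)&(P[...,2]<170)&(cv2.cvtColor(im,cv2.COLOR_RGB2HSV)[...,1]<60)]
b=np.linalg.lstsq(np.c_[q[:,1],np.ones(len(q))],q[:,2],rcond=None)[0]; print(len(q),np.percentile(q,[1,99],0).round(),'tilt',np.degrees(np.arctan(b[0])))
E
```

```text
time: 10.2
tool_pos: [512.7, 358.0, 132.2]
tcp_rot: [-180.0, 0.0, 83.8]
ft_force: [-0.2, -0.4, -2.4]
finger_gap: 30.9
pos [512.7 358.  132.2] [-180.     0.    83.8] t 10.2 F [-0.2 -0.4 -2.4] gap 30.9
shift [-1.768 -2.678  0.146] turn [-0.      0.     -0.0006]
803 [[468. 131. 141.]
 [521. 298. 165.]] tilt -0.7958330681322897
```

```bash
python3 -m jog '[[[-0.354,-0.536,0,0,0,0,0],[-0.354,-0.536,0,0,0,0,0],[-0.354,-0.536,0,0,0,0,0],[-0.354,-0.536,0,0,0,0,0],[-0.354,-0.536,0,0,0,0,0],[0,0,0,0,0,-0.0278,0],[0,0,0,0,0,-0.0278,0],[0,0,0,0,0,-0.0278,0],[0,0,0,0,0,-0.0278,0],[0,0,0,0,0,-0.0278,0],[0,0,0,0,0,-0.0278,0],[0,0,0,0,0,-0.0278,0]]]'
python3 -m jog '[[[0,0,0,0,0,-0.0278,0],[0,0,0,0,0,-0.0278,0],[0,0,0,0,0,0,0],[0,0,0,0,0,0,0]]]'
python3 to.py 370 284.6 12 174
python3 - <<'E'
from h import *
grab('side'); grab('scene','sc2')
E
```

```text
time: 11.75
tool_pos: [369.0, 284.0, 131.0]
tcp_rot: [-179.8, -0.1, 154.2]
ft_force: [0.4, 0.4, -1.5]
finger_gap: 30.5
time: 12.25
tool_pos: [369.5, 284.3, 131.9]
tcp_rot: [-179.9, -0.1, 173.7]
ft_force: [0.3, -0.9, -0.6]
finger_gap: 30.9
pos [369.5 284.3 131.9] [-1.799e+02 -1.000e-01  1.737e+02] t 12.25 F [ 0.3 -0.9 -0.6] gap 30.9
shift [-0.012  0.01   2.398] turn [-0.0002 -0.0002 -0.001 ]
```

View pics/sc2.png

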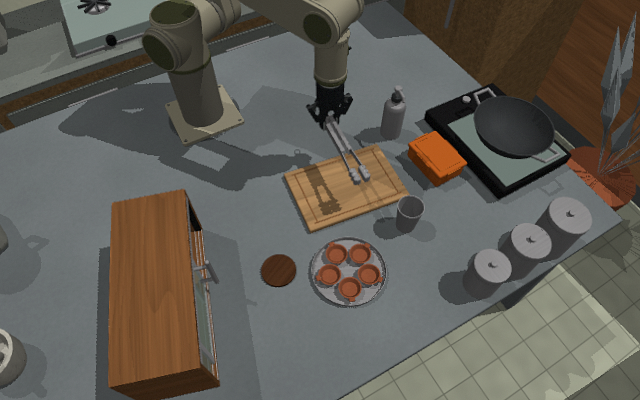

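The tongs are over the board, heads at (357,177), and the gripper at (328,105) is beyond the near edge. Now lower.

```bash
python3 -m jog '[[[0,0,0.7,0,0,0,0],[0,0,0.7,0,0,0,0],[0,0,0.6,0,0,0,0],[0,0,0.3,0,0,0,0],[0,0,0.04,0,0,0,0],[0,0,0.03,0,0,0,0],[0,0,0,0,0,0,0],[0,0,0,0,0,0,0]]]'
```

```text
time: 13.35
tool_pos: [370.7, 285.0, 15.2]
tcp_rot: [179.9, 0.1, 173.9]
ft_force: [0.3, 0.1, -2.0]
finger_gap: 31.1
```

```bash
python3 -m jog '[[[0,0,0.05,0,0,0,0],[0,0,0.02,0,0,0,0],[0,0,0,0,0,0,0]]]'; python3 -m jog '[[[0,0,0.02,0,0,0,0],[0,0,0.02,0,0,0,0],[0,0,0,0,0,0,0]]]'
```

```text
time: 13.72
tool_pos: [369.9, 284.6, 10.7]
tcp_rot: [-180.0, -0.0, 173.9]
ft_force: [1.4, 0.3, -1.4]
finger_gap: 30.5
time: 14.1
tool_pos: [370.0, 284.7, 10.2]
tcp_rot: [-180.0, -0.0, 173.9]
ft_force: [-10.7, -6.0, 19.5]
finger_gap: 30.8
```

Contact at TCP z 10.2, as expected (tongs on the board). Now release, raise to z≈20.5 and regrip shallow.

```bash
python3 -m jog '[[[0,0,-0.01,0,0,0,0],[0,0,0,0,0,0,0.7],[0,0,0,0,0,0,0.7],[0,0,0,0,0,0,0.7],[0,0,0,0,0,0,0.7]]]'
python3 -m jog '[[[0,0,-0.1,0,0,0,0.7],[0,0,-0.12,0,0,0,0.7],[0,0,0,0,0,0,0.7],[0,0,0,0,0,0,0.7]]]'
python3 to.py 370 284.6 20.7 174
python3 - <<'E'
from h import *
grab('side'); grab('scene')
for n in('side','scene'):
    im,P=cloud(n); q=P[(P[...,2]>28)&(P[...,1]>200)&(P[...,1]<340)&(P[...,0]>400)&(P[...,0]<640)&(P[...,2]<60)]
    b=np.linalg.lstsq(np.c_[q[:,0],np.ones(len(q))],q[:,2],rcond=None)[0]; print(n,len(q),np.percentile(q,[1,50,99],0).round(1).tolist(),'tilt',np.degrees(np.arctan(b[0])),cv2.minAreaRect(q[:,:2].astype(np.float32)))
E
```

```text
time: 14.72
tool_pos: [370.0, 284.6, 9.2]
tcp_rot: [-180.0, -0.0, 173.9]
ft_force: [0.5, -0.0, 0.1]
finger_gap: 59.9
time: 15.22
tool_pos: [370.1, 284.7, 20.4]
tcp_rot: [180.0, 0.0, 173.9]
ft_force: [1.0, 0.1, -0.4]
finger_gap: 59.7
pos [370.1 284.7  20.4] [180.    0.  173.9] t 15.22 F [ 1.   0.1 -0.4] gap 59.7
shift [ 0.003 -0.002 -0.005] turn [ 0.      0.     -0.0003]
side 791 [[402.3, 242.0, 28.4], [497.1, 276.1, 38.0], [596.9, 295.9, 44.3]] tilt -0.3400575565594217 ((499.043701171875, 267.7473449707031), (48.67909240722656, 199.7737274169922), 86.55609893798828)
scene 480 [[401.4, 237.5, 28.8], [515.4, 267.0, 39.0], [597.9, 293.7, 44.4]] tilt -0.6296265773648606 ((499.025146484375, 271.47711181640625), (45.9715690612793, 201.9180145263672), 81.77742004394531)
```

Flat on the board. Regrip shallow and lift.

```bash
python3 -m jog '[[[0,0,0,0,0,0,0],[0,0,0,0,0,0,0],[0,0,0,0,0,0,0],[0,0,0,0,0,0,0],[0,0,0,0,0,0,0],[0,0,0,0,0,0,0],[0,0,-0.2,0,0,0,0],[0,0,-0.4,0,0,0,0],[0,0,-0.8,0,0,0,0],[0,0,-0.8,0,0,0,0],[0,0,0,0,0,0,0]]]' 80
python3 - <<'E'
from h import *
grab('side'); grab('scene')
for n in('side','scene'):
    im,P=cloud(n); q=P[(P[...,2]>60)&(P[...,1]>200)&(P[...,1]<340)&(P[...,0]>430)&(P[...,0]<640)&(P[...,2]<180)]
    b=np.linalg.lstsq(np.c_[q[:,0],np.ones(len(q))],q[:,2],rcond=None)[0]; print(n,len(q),np.percentile(q,[1,50,99],0).round(1).tolist(),'tilt',np.degrees(np.arctan(b[0])))
E
```

```text
time: 16.7
tool_pos: [372.5, 286.1, 134.6]
tcp_rot: [179.7, 0.3, 173.9]
ft_force: [-0.3, 0.6, -1.0]
finger_gap: 30.3
side 1113 [[431.8, 242.8, 131.8], [515.0, 275.3, 150.9], [599.6, 295.9, 157.5]] tilt 1.393024727678643
scene 635 [[432.8, 238.7, 129.2], [529.9, 268.0, 149.2], [599.4, 290.7, 155.5]] tilt 0.987206708551008
```

```bash
python3 -m jog '[[[0,0,0,0,0,0.0278,0],[0,0,0,0,0,0.0278,0],[0,0,0,0,0,0.0278,0],[0,0,0,0,0,0.0278,0],[0,0,0,0,0,0.0278,0],[0,0,0,0,0,0.0278,0],[0,0,0,0,0,0.0278,0],[0,0,0,0,0,0.0278,0],[0,0,0,0,0,0.0278,0],[0,0,0,0,0,0,0]]]'
python3 -m jog '[[[0.354,0.536,0,0,0,0,0],[0.354,0.536,0,0,0,0,0],[0.354,0.536,0,0,0,0,0],[0.354,0.536,0,0,0,0,0],[0.354,0.536,0,0,0,0,0],[0,0,0.7,0,0,0,0],[0,0,0.7,0,0,0,0],[0,0,0.5,0,0,0,0],[0,0,0.16,0,0,0,0],[0,0,0,0,0,0,0],[0,0,0,0,0,0,0]]]'
python3 to.py 512 358 20.4 84
python3 - <<'E'
from h import *
grab('side'); grab('scene')
for n in('side','scene'):
    im,P=cloud(n); q=P[(P[...,2]>28)&(P[...,1]>110)&(P[...,1]<310)&(P[...,0]>455)&(P[...,0]<550)&(P[...,2]<80)]
    b=np.linalg.lstsq(np.c_[q[:,1],np.ones(len(q))],q[:,2],rcond=None)[0]; print(n,len(q),np.percentile(q,[1,50,99],0).round(1).tolist(),'tilt',np.degrees(np.arctan(b[0])))
E
```

```text
time: 18.05
tool_pos: [369.0, 284.0, 128.5]
tcp_rot: [-179.9, 0.1, 83.9]
ft_force: [0.2, 0.0, -0.5]
finger_gap: 30.5
time: 19.42
tool_pos: [513.7, 358.7, 28.8]
tcp_rot: [179.9, -0.1, 83.9]
ft_force: [0.2, 0.1, -0.4]
finger_gap: 30.3
pos [513.7 358.7  28.8] [ 1.799e+02 -1.000e-01  8.390e+01] t 19.43 F [ 0.2  0.1 -0.4] gap 30.3
shift [-0.019 -0.033  0.167] turn [ 0.0003 -0.0002 -0.0004]
side 6 [[478.8, 202.1, 28.5], [480.5, 209.6, 38.4], [481.1, 213.2, 44.9]] tilt 45.62614339347996
scene 702 [[469.4, 131.1, 28.4], [501.9, 214.7, 44.4], [523.0, 308.9, 51.6]] tilt 0.023438910057396796
```

```bash
python3 -m jog '[[[0,0,0.06,0,0,0,0],[0,0,0.04,0,0,0,0],[0,0,0.02,0,0,0,0],[0,0,0.02,0,0,0,0],[0,0,0,0,0,0,0],[0,0,0,0,0,0,0]]]'
```

```text
time: 20.27
tool_pos: [512.9, 358.1, 20.6]
tcp_rot: [180.0, 0.0, 83.8]
ft_force: [-2.1, -1.9, 3.6]
finger_gap: 30.1
```

Light contact at z 20.6, as predicted. Release and lift.

```bash
python3 -m jog '[[[0,0,0.01,0,0,0,0],[0,0,0,0,0,0,0],[0,0,0,0,0,0,0.8],[0,0,0,0,0,0,0.8],[0,0,0,0,0,0,0.8],[0,0,0,0,0,0,0.8],[0,0,-0.4,0,0,0,0.8],[0,0,-0.8,0,0,0,0.8],[0,0,-0.9,0,0,0,0.8],[0,0,-0.9,0,0,0,0.8],[0,0,-0.9,0,0,0,0.8],[0,0,0,0,0,0,0]]]'
python3 - <<'E'
from h import *
grab('side'); grab('scene')
c0=np.array([620,-306]); a=np.radians(-105.2); R=np.array([[np.cos(a),-np.sin(a)],[np.sin(a),np.cos(a)]])
for n in('side','scene'):
    im,P=cloud(n); q=P[(P[...,2]>30)&(P[...,1]>100)&(P[...,1]<430)&(P[...,0]>430)&(P[...,0]<570)&(P[...,2]<80)]
    print(n,len(q),np.percentile(q,[1,50,99],0).round(1).tolist(),cv2.minAreaRect(q[:,:2].astype(np.float32)))
    q=P.reshape(-1,3);L=(q[:,:2]-c0)@R; z=q[:,2]
    m=(z>60)&(z<183)&(L[:,0]<-108)&(L[:,0]>-150)&(abs(L[:,1])<215)
    if m.any(): print('handle',m.sum(),np.percentile(L[m],[5,50,95],0).round(1).tolist())
    if m.any(): print('handle top',np.percentile(L[m&(z>160)],[5,50,95],0).round(1).tolist())
E
# handle push pre-point own (-121,+25)
python3 -c "
import numpy as np;a=np.radians(-105.2);R=np.array([[np.cos(a),-np.sin(a)],[np.sin(a),np.cos(a)]])
for y in(40,-15,-170):print(y,R@[-121,y]+[620,-306])"
python3 to.py 690 -199 240 74.8
```

```text
time: 21.78
tool_pos: [515.4, 359.7, 222.5]
tcp_rot: [179.5, -0.4, 83.8]
ft_force: [0.4, -1.0, -0.5]
finger_gap: 51.6
side 584 [[468.2, 136.8, 30.7], [509.0, 315.2, 39.5], [529.3, 397.9, 44.8]] ((502.83551025390625, 268.7503662109375), (276.1769714355469, 37.18791961669922), 81.52787017822266)
scene 709 [[468.7, 131.3, 30.3], [506.5, 256.7, 38.9], [528.7, 390.4, 44.7]] ((499.5356750488281, 267.7939758300781), (275.9273681640625, 48.389991760253906), 85.16773986816406)
handle 153 [[-126.1, -18.8], [-120.9, -13.1], [-110.4, -10.4]]
handle top [[-126.0, -20.4], [-120.9, -14.8], [-115.5, -12.0]]
40 [ 690.32555039 -199.72057131]
-15 [ 637.2496432  -185.30016649]
-170 [ 487.67208656 -144.6608438 ]
pos [513.3 358.4 216.7] [ 1.799e+02 -1.000e-01  8.380e+01] t 21.88 F [-0.3  0.3 -0.7] gap 36.3
shift [-10.701   4.718  -0.474] turn [ 0.0003 -0.0003  0.025 ]
```

The tongs lie flat on the board, about y 131–405 against the board's 111–429. Now to the door, on the +y side of the handle with the fingers shut.

```bash
python3 -m jog '[[[-0.973,0.429,-0.045,0,0,0,0],[-0.973,0.429,-0.045,0,0,0,0],[-0.973,0.429,-0.045,0,0,0,0],[-0.973,0.429,-0.045,0,0,0,0],[-0.973,0.429,-0.045,0,0,0,0],[-0.973,0.429,-0.045,0,0,0,0],[-0.973,0.429,-0.045,0,0,0,0],[-0.973,0.429,-0.045,0,0,0,0],[-0.973,0.429,-0.045,0,0,0,0],[-0.973,0.429,-0.045,0,0,0,0],[-0.973,0.429,-0.045,0,0,0,0],[0,0,0,0,0,0.025,0]]]'
python3 -m jog '[[[0,0,0,0,0,0,0],[0,0,0,0,0,0,0]]]'
python3 to.py 690.3 -199.7 150 74.8
python3 - <<'E'
from h import *
grab('wrist','w3')
E
```

```text
time: 23.38
tool_pos: [688.6, -203.6, 236.4]
tcp_rot: [-179.8, 0.0, 74.4]
ft_force: [-0.2, 1.0, -0.5]
finger_gap: -0.3
time: 23.62
tool_pos: [689.2, -198.5, 238.6]
tcp_rot: [-179.9, -0.0, 75.0]
ft_force: [0.3, -0.2, 1.1]
finger_gap: 0.0
pos [ 689.2 -198.5  238.6] [-179.9   -0.    75. ] t 23.62 F [ 0.3 -0.2  1.1] gap 0.0
shift [-0.018  0.03   1.773] turn [-0.0003 -0.      0.0007]
```

View pics/w3.png

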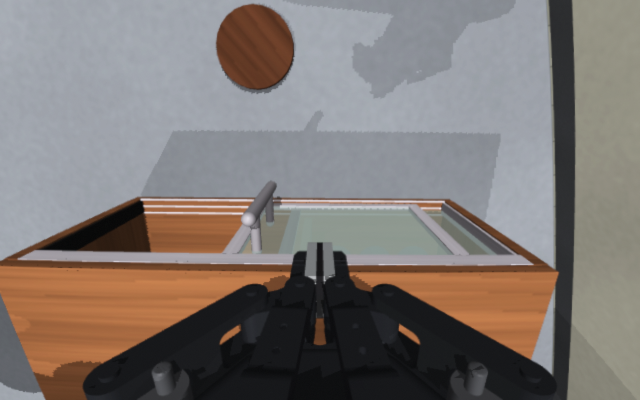

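The wrist view shows the handle top at (248,218), left of the shut fingertips at (320,245). I check the clearance with the wrist depth.

```bash
python3 - <<'E'
from h import *
c0=np.array([620,-306]); a=np.radians(-105.2); R=np.array([[np.cos(a),-np.sin(a)],[np.sin(a),np.cos(a)]])
im,P=cloud('wrist'); q=P.reshape(-1,3);L=(q[:,:2]-c0)@R; z=q[:,2]
m=(z>160)&(z<186)&(L[:,0]<-108)&(L[:,0]>-150)&(abs(L[:,1])<215); print('handle',m.sum(),np.percentile(L[m],[2,50,98],0).round(1).tolist())
m=(abs(z-200)<4)&(abs(L[:,1])<230)&(L[:,0]<0); print('top front edge',m.sum(),np.percentile(L[m],[.5,99],0).round(1).tolist())
s=telemetry.sense(); print('tcp own',(s['tool_pos'][:2]-c0)@R)
E
```

```text
handle 281 [[-125.8, -21.8], [-122.3, -15.4], [-115.7, -11.2]]
top front edge 27190 [[-88.7, -216.6], [-3.6, 217.5]]
tcp own [-122.0604749    38.75345496]
```

Clear: handle at own (-122,-15), TCP at own (-122,39). Descend and push along tool -y.

```bash
python3 -m jog '[[[0,0,0.6,0,0,0.0005,0],[0,0,0.6,0,0,0,0],[0,0,0.5,0,0,0,0],[0,0,0,0,0,0,0],[0,-0.3,0,0,0,0,0],[0,-0.2,0,0,0,0,0],[0,-0.15,0,0,0,0,0],[0,-0.15,0,0,0,0,0],[0,-0.15,0,0,0,0,0],[0,-0.15,0,0,0,0,0]]]'
cat > own.py <<'E'
from h import *
c0=np.array([620,-306]); a=np.radians(-105.2); R=np.array([[np.cos(a),-np.sin(a)],[np.sin(a),np.cos(a)]])
s=telemetry.sense(); print('tcp own',((s['tool_pos'][:2]-c0)@R).round(1),'F own',(s['ft_force'][:2]@R).round(1))
E
python3 own.py
```

```text
time: 24.92
tool_pos: [636.7, -184.8, 155.1]
tcp_rot: [179.9, 0.0, 74.6]
ft_force: [1.3, -0.8, 1.9]
finger_gap: 0.3
tcp own [-121.4  -15.7] F own [0.4 1.5]
```

```bash
python3 -m jog '[[[0,-0.25,0,0,0,0,0],[0,-0.25,0,0,0,0,0],[0,-0.25,0,0,0,0,0],[0,-0.25,0,0,0,0,0],[0,-0.25,0,0,0,0,0],[0,-0.25,0,0,0,0,0],[0,-0.25,0,0,0,0,0],[0,-0.25,0,0,0,0,0],[0,-0.2,0,0,0,0,0],[0,-0.1,0,0,0,0,0],[0,0,0,0,0,0,0]]]'; python3 own.py; python3 - <<'E'
from h import *
from own import c0,R
for n in('scene','side'):
    grab(n); im,P=cloud(n); q=P.reshape(-1,3);L=(q[:,:2]-c0)@R; z=q[:,2]
    m=(z>60)&(z<140)&(L[:,0]<-108)&(L[:,0]>-135)&(abs(L[:,1])<215)
    if m.any(): print(n,m.sum(),np.percentile(L[m],[2,50,98],0).round(1).tolist())
E
```

```text
time: 26.3
tool_pos: [525.0, -154.0, 154.1]
tcp_rot: [-179.9, -0.0, 74.6]
ft_force: [-0.3, -0.5, -0.2]
finger_gap: 0.2
tcp own [-121.8 -131.5] F own [ 0.6 -0.1]
tcp own [-121.8 -131.5] F own [ 0.6 -0.1]
scene 66 [[-127.2, -154.4], [-122.0, -147.7], [-109.3, -145.0]]
side 77 [[-129.2, -156.5], [-124.6, -151.8], [-116.6, -145.5]]
```

```bash
python3 -m jog '[[[0,-0.1,0,0,0,0,0],[0,-0.1,0,0,0,0,0],[0,-0.1,0,0,0,0,0],[0,-0.08,0,0,0,0,0],[0,-0.06,0,0,0,0,0],[0,0,0,0,0,0,0]]]'; python3 own.py;python3 -m jog '[[[0,-0.04,0,0,0,0,0],[0,-0.04,0,0,0,0,0],[0,-0.04,0,0,0,0,0],[0,0,0,0,0,0,0]]]'; python3 own.py
```

```text
time: 27.15
tool_pos: [504.2, -148.3, 154.6]
tcp_rot: [-180.0, 0.0, 74.6]
ft_force: [0.6, -0.8, 0.2]
finger_gap: 0.2
tcp own [-121.8 -153.1] F own [0.6 0.8]
time: 27.65
tool_pos: [500.3, -147.3, 154.9]
tcp_rot: [179.8, 0.0, 74.6]
ft_force: [10.3, -3.6, -5.6]
finger_gap: 0.1
tcp own [-121.8 -157.2] F own [ 0.7 10.9]
```

```bash
python3 -m jog '[[[0,-0.04,0,0,0,0,0],[0,-0.03,0,0,0,0,0],[0,0,0,0,0,0,0]]]'; python3 own.py
python3 -m jog '[[[0,0.2,0,0,0,0,0],[0,0.5,0,0,0,0,0],[0,0,-0.6,0,0,0,0],[0,0,-0.8,0,0,0,0],[0,0,-0.6,0,0,0,0],[0.8,0,0,0,0,0,0],[0.8,0,0,0,0,0,0],[0.8,0,0,0,0,0,0],[0,0,0,0,0,0,0],[0,0,0,0,0,0,0]]]'; python3 - <<'E'
from h import *
from own import c0,R
for n in('scene','side','wrist'):
    grab(n,n+'9'); im,P=cloud(n); q=P.reshape(-1,3);L=(q[:,:2]-c0)@R; z=q[:,2]
    m=(z>60)&(z<178)&(L[:,0]<-112)&(L[:,0]>-135)&(abs(L[:,1])<215)
    if m.any(): print(n,m.sum(),np.percentile(L[m],[2,50,98],0).round(1).tolist())
E
```

```text
time: 28.02
tool_pos: [499.9, -147.2, 155.2]
tcp_rot: [179.4, 0.0, 74.6]
ft_force: [28.4, -6.6, -18.1]
finger_gap: -0.3
tcp own [-121.7 -157.6] F own [-1.  29.1]
time: 29.28
tool_pos: [560.6, -39.7, 254.3]
tcp_rot: [-180.0, 0.0, 74.7]
ft_force: [0.2, 0.1, -0.0]
finger_gap: 0.1
tcp own [-241.4 -127.1] F own [-0.2  0.1]
scene 137 [[-127.2, -178.5], [-122.3, -172.4], [-113.4, -169.3]]
side 124 [[-129.9, -181.2], [-124.6, -177.1], [-118.8, -170.0]]
wrist 230 [[-126.6, -181.0], [-125.3, -174.8], [-120.7, -170.0]]
```

View pics/side9.png

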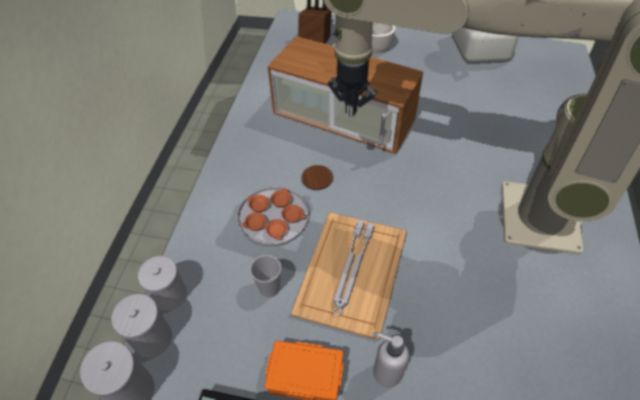

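View pics/scene9.png

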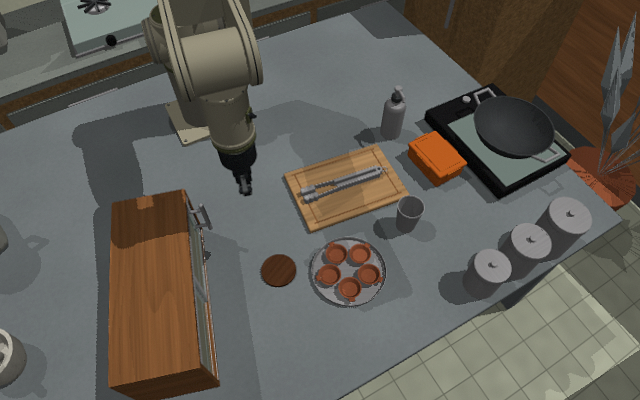

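The side picture shows the tongs flat on the board from (367,230) to (338,308), and the door shut with its handle at (385,122). The bystanders look unmoved, and the arm is clear of everything. I hand the job in.

```bash
python3 -c "
from bench import job;print(job.hand_in())"
```

```text
the job is handed in; nothing more can be done
None
```

The tongs are lying flat on the chopping board, the cabinet door is shut against its frame, and I handed the job in at about 29 s.

**Tongs:** I gripped them at the hinge end, lifted them slightly and drew them straight out. My first attempt to lay them down stopped early. The grip was too deep, so the fingertips touched the board first, with about 36 N at the wrist. I did not release there. I rested the tongs with the grip overhanging the board's near edge and regripped higher. Then I laid them along the board, with about 4 N at touchdown. Depth readings put them at board height, about y 131–405 mm, inside the board's 111–429 mm.

**Door:** I pushed the handle until the door stopped dead. In the last push the force rose from 11 to 29 N while the fingers moved only 0.4 mm. The cameras then put the handle at own y of -172 (scene), -177 (side) and -175 mm (wrist), against -177 for shut. That spread is no more than the scene and side cameras already differed by earlier, so I rely on the hard stop.

**Everything else:** The coaster, plate with diyas, tumbler, bottle and container look unmoved in the last pictures. I did not re-measure them. The arm ended clear of everything.

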